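# Snap the pull stud into the core's socket and proof-tug it

## Robot

A 7-joint arm with a two-finger parallel gripper is mounted at the origin on the work surface. World frame = base frame: x ahead of the robot, y to its left, z up, the work surface at z = 0. Lengths are in m, angles in degrees, forces in N, time in s.
With the tool pointing down it reaches from about 0.425 to 0.875 m from the base axis. Payload 4.7 kg.
Tool frame: the origin (TCP) lies on the mounting face of the last link; the fingertips stand 182 mm ahead of it and the grasp point (between the pads) lies 164 mm ahead of it; z points along the fingers, x is the direction in which the jaws open and shut, and the axes are right-handed (so a half turn about z gives the same grasp; the last joint's range is limited). The gripper opens to 87 mm and grips with 3 to 60 N. Pads are 19 mm wide; open, the fingers measure 117 mm over their backs; the gripper's body (75 mm by 190 mm) begins 51 mm behind the grasp point.
Start: joints at [-76.37, 18.392, -4.016, 83.108, 1.295, 78.541, -3.26], TCP at [0.144, 0.634, 0.405] pointing down, gripper open.
Joint ranges: [-163.93, 163.93], [-17.29, 119.83], [-79.2, 71.16], [3.27, 140.29], [-89.18, 269.18], [5.43, 117.66], [-154.24, 154.24]. Speed limits (degrees/s): [147.25, 147.25, 180, 180, 180, 180, 180].

## Interface

Orientations are given as [roll, pitch, yaw] about the fixed x, y, z axes, in that order (R = Rz(yaw) Ry(pitch) Rx(roll)).
In Python, from cell import status, cams, env, outline_of, landmark_of gives the robot as it stands. The module is installed in compiled form; this text tells all that it offers.
- The arm moves only by the tool jog_arm, never from a script. Its argument "rows" is a list of rows, each a list of 7 numbers: the closure, from 0 (fully open) to 1 (shut), then the shift along the tool's x, y, z in m, then the turn, a rotation vector about the tool's x, y, z in degrees. A call has 1 to 12 rows; each row shifts and turns the commanded pose from where the row before left it, along the tool's axes as they then stand; what a row does not reach is not made up. A row lasts 1/12 s, in which the tool goes at most 41.7 mm and 7.16 degrees, less where a joint would pass 70% of its speed; a pose out of reach is approached as far as the arm can. A call with a gripper value outside its range is refused whole. The fingers move at their own pace and stop on an object; "grip_force" is the grip in N (left out, the last holds). Time passes only in rows, so rows that do not move let the fingers close. It gives the time, the measured TCP pose, the force and the opening at its end, in the units of the state.
- status.get_obs(): the state, without advancing time (a new reading comes with each control period).
- cams.read_camera(name): name is "side" or "top" or "wrist"; returns (picture, depth): 384x512x3 uint8, red, green, blue; 384x512 float32, m along the optical axis (not along the pixel's ray), 0 where there is no reading.
- cams.camera_params(name): a dict with "vfov" (degrees; the focal length in pixels is half the picture's height over the tangent of half this angle, whatever the lens; pixels are square), "cx", "cy" (the principal point, pixels), "eye" and "attitude" of the camera in the world. Camera axes: x right, y up, looking along -z (the intrinsics and any distortion apply to the point x, -y, -z); pixel columns grow to the right and rows downward; lengths in m; the calibration is good to about 2 mm. A picture is of the moment at which its call begins: read the wrist's pose just before it. camera_params takes no time and is no camera call; for the wrist camera it gives the pose at the moment of the call.
- env.sign_off(): hands the job in, once; it reports no verdict.
Trained networks look in the newest picture that a camera, given by its name, has taken for a name from the list of things; names that differ only in an ending like _2 or _b are one class to them, and where a whole thing is asked for, a point or a joint stands for the part that bears it (a point fixed in the world has none). Each returns a list of dicts, best first, with "conf" (0 to 1); they miss things now and then, are a little off and sometimes report something else, mostly with a low value. They report only what shows in the picture. A call takes as long as a camera call.
- outline_of(camera, name): "pixels" (384x512 bool, what is visible of it) and "box" ([left, top, right, bottom] in pixels, round what is visible of it).
- landmark_of(camera, name): "position" ([row, column] in pixels: a listed point, or the origin of a listed thing).
The state is a dict: "time_s": time; "qpos": joint angles; "joint_velocities": joint speeds; "effort": joint torques, N m; "tool_pos": TCP position; "tool_rot": TCP orientation; "force": force on the tool from outside, world axes, zero at the start; "wrist_torque": the same for the moment, N m; "grip_width": finger opening in m.
Only numpy, scipy, OpenCV 4.12 (cv2) and the standard library are available. Lean on these libraries where they do the work, as an engineer would, in place of code of your own. Each camera call takes 0.05 s, during which the arm holds its last target. There are 200 camera calls.

## Task

Take the snap stud (the slim one with the plain round head) out of the rack and press it straight down into the steel socket on top of the rock core in the pull cell until it clicks fully home, gently: the cell must not feel more than 25 N. Then, still holding it, prove that it is retained by pulling straight up with about 10 N for a full second, never above 15 N. Ease off, let go and leave it seated, with everything else left where it was.

Things in the scene. Friction and masses are not known exactly. Their poses are not given: they have to be found in the camera images.
- snap_stud: Steel snap stud, 72.5 mm tall, about 85 g, round about its own z (up). Origin on the axis at the underside of its flange, which is 24 mm in diameter and 4 mm thick; on it the plain round head to grip, 16 mm in diameter, from 4 to 42 mm above the origin. It starts upright in one of the rack's three holes, its flange on the rack's top.
- stud_tip (a point): Lower tip of the snap stud's foot, on its axis, 30.5 mm below the flange's underside. From the flange down: shank 14 mm in diameter to 8 mm below the flange, groove 9 mm in diameter from 8 to 19 mm, collar 14 mm in diameter from 19 to 22.5 mm, then a cone that narrows to 5 mm at the tip.
- socket (a point): Centre of the mouth of the snap socket, at its top face (z up), 128 mm above the table at rest. The socket is a 44 x 44 x 34 mm steel block bonded on a 54 mm rock core, with a vertical round bore 16 mm in diameter, its rim slightly chamfered. Fully home, the stud's flange lies on the top face, its origin at this point. Core and socket stand on a sprung carriage and sink under the push.
- latches (a point): On the bore's axis 13 mm below the mouth, within 2 mm of the level of the two spring latches in the socket. The stud's cone pushes them apart (about 8 to 15 N, depending on friction); they snap into its groove 2 to 6 mm before the flange meets the top face. Once home, the stud has that much free play upward, different each time, before the latches hold it; they do not let go again.
- carriage (a joint): Height of the sprung carriage of the pull cell (with core and socket) relative to its rest, in m: negative when pushed down, positive when pulled up, 0 at rest. It moves in proportion to the load, stiffly: a few millimetres at 25 N, with stops at 8 mm either way. Too coarse a gauge for the pull: read the force at the wrist.
- cell: Fixed base plate of the pull cell, 110 x 150 x 18 mm (x, y, z), with two 88 mm high posts with springs at y = +58 and -58 mm that guide the carriage. Origin at the centre of its underside; the socket stands over it.
- rack: Fixed grey plastic rack, 60 x 230 x 34 mm (x, y, z); origin at the centre of its underside. Three holes 16 mm in diameter along its y axis at -70, 0 and +70 mm hold the three studs upright.
- square_stud: Another stud in the rack, not to be used: flange 24 mm, square head 20 mm wide up to 34 mm above the flange's underside, which is its origin.
- knob_stud: Another stud in the rack, not to be used: flange 24 mm, thin neck and a wide flat knob 30 mm in diameter from 18 to 30 mm above the flange's underside, which is its origin.
- core0: Bystander: loose rock core standing on the table, 54 mm in diameter, 60 mm tall; origin at the centre of its underside.
- core1: Bystander: loose rock core standing on the table, 54 mm in diameter, 50 mm tall; origin at the centre of its underside.
- core2: Bystander: loose rock core standing on the table, 54 mm in diameter, 60 mm tall; origin at the centre of its underside.
- core3: Bystander: loose rock core standing on the table, 54 mm in diameter, 55 mm tall; origin at the centre of its underside.
- brush: Bystander: brush lying on the table, about 190 mm long along its x axis.
- caliper: Bystander: caliper lying flat on the table, 170 mm long, at most 8 mm high.

How it is judged (in metres and radians):
On the way, in this order (a step that is already met when the one before it is completed fails the run):
1. the snap stud is pressed home in the socket past the latches (flange within 2 mm of the top face) (z of snap_stud in the frame of socket between -0.003 and 0.002 m and horizontal distance between snap_stud and socket below 0.003 m and angle between the z axis of snap_stud and the z axis of socket, either way round below 0.1 rad), for 0.2 s.
2. the fingers hold the stud, not the cell, and pull it up with at least 7 N on the cell for 0.7 s, and the stud stays in (z of snap_stud in the frame of socket between -0.003 and 0.0085 m and horizontal distance between snap_stud and socket below 0.003 m and angle between the z axis of snap_stud and the z axis of socket, either way round below 0.1 rad and value of joint carriage above 0.00117 m and contact force between the fingers and snap_stud above 2 N and contact force between each of the arm, the fingers and cell below 0.5 N), for 0.7 s.
At the end, for the whole second after the job is handed in: The snap stud stands upright (within 0.1 rad), released and at rest in the socket, on its axis within 3 mm and its flange within 2.5 mm of the top face, with the carriage back within 0.7 mm of rest; on the way it was first pressed home and then pulled with 7 to 15 N for at least 0.7 s (z of snap_stud in the frame of socket between -0.003 and 0.0025 m and horizontal distance between snap_stud and socket below 0.003 m and angle between the z axis of snap_stud and the z axis of socket, either way round below 0.1 rad and value of joint carriage between -0.0007 and 0.0007 m and linear speed of snap_stud below 0.01 m/s and contact force between the fingers and snap_stud below 0.1 N); the robot touches nothing.
It fails at once if the cell is pulled up with more than 15 N (carriage raised over 2.6 mm) (value of joint carriage above 0.00258 m).
It fails at once if the cell is pushed down with more than 25 N (carriage lowered over 4.3 mm) (value of joint carriage below -0.00433 m).
It fails at once if another stud is moved more than 10 mm (distance of any of square_stud, knob_stud from where it was at the start of the episode above 0.01 m).
It fails at once if a core, the brush or the caliper is moved more than 20 mm (distance of any of core0, core1, core2, core3, brush, caliper from where it was at the start of the episode above 0.02 m).
It also fails if it takes over 72 s, if anything falls off the work surface, if the arm or the gripper's body presses on something with over 40 N, if the wrist force passes 120 N, or if a joint passes its speed limit or range.

## Working session

There is one attempt and no reset: what is moved stays moved. The work goes in short steps, Python scripts to look and compute and a tool call to move; the robot and the scene stay as the last step left them, time stands still between calls to the robot, and variables do not carry over. Pictures are saved under pics/ and viewed, about 8 in all and at most 12, crops included, and the job is handed in when it is done.

Besides the shell and the picture viewer there is one more tool, called after "Emit:" as name([rows], argument=value, ...), one row to a line, values as JSON. jog_arm: Moves the arm, as the interface text tells. Its arguments: {"type":"object","properties":{"rows":{"type":"array"},"grip_force":{"type":"number"}},"required":["rows"]}

```bash
mkdir -p pics; cat > h.py <<'E'
import numpy as np, cv2
from scipy.spatial.transform import Rotation as R
from cell import status, cams, env, outline_of, landmark_of
def P(n): return cams.camera_params(n)
def att(p):
    a=np.array(p['attitude'],float)
    return a if a.shape==(3,3) else (R.from_euler('xyz',a,degrees=True).as_matrix() if a.size==3 else None)
def ray(p,rc):
    f=192/np.tan(np.radians(p['vfov'])/2)
    d=np.array([(rc[1]-p['cx'])/f,-(rc[0]-p['cy'])/f,-1.])
    return np.array(p['eye']),att(p)@d
def atz(p,rc,z):
    e,d=ray(p,rc); return e+d*(z-e[2])/d[2]
def atd(p,rc,dep):
    e,d=ray(p,rc); return e+d*dep
def save(img,n): cv2.imwrite(f'pics/{n}.png',img[:,:,::-1])
E
python3 - <<'E'
from h import *
o=status.get_obs(); print({k:np.round(v,3) for k,v in o.items()})
for n in ('top','side','wrist'):
    im,d=cams.read_camera(n); p=P(n); print(n,p); save(im,n+'0')
    for t in ('snap_stud','socket','rack','square_stud','knob_stud','cell'):
        L=landmark_of(n,t)
        for l in L[:2]:
            r,c=l['position']; i,j=int(round(r)),int(round(c)); 
            dd=d[min(max(i,0),383),min(max(j,0),511)]
            print(n,t,round(l['conf'],2),np.round([r,c],1),np.round(atd(p,(r,c),dd),3))
E
cd pics; python3 -c "
import cv2,numpy as np
a=[cv2.imread(n+'0.png') for n in('top','side')]
cv2.imwrite('c0.png',cv2.resize(np.hstack(a),(800,300),interpolation=cv2.INTER_AREA))"
```

```text
{'time_s': np.float64(0.0), 'qpos': array([-76.369,  18.439,  -4.014,  83.176,   1.295,  78.543,  -3.261]), 'joint_velocities': array([-0.069,  0.001, -0.024, -0.021,  0.084,  0.041, -0.017]), 'effort': array([-0.0000e+00, -4.9131e+01, -4.0400e-01, -3.1251e+01, -6.4000e-02,
        4.4000e-02,  0.0000e+00]), 'tool_pos': array([0.144, 0.634, 0.404]), 'tool_rot': array([1.79994e+02, 1.13000e-01, 7.71760e+01]), 'force': array([ 0.044,  0.574, -0.004]), 'wrist_torque': array([0.019, 0.024, 0.008]), 'grip_width': np.float64(0.087)}
top {'vfov': 43.388184971360715, 'cx': 261.915009227333, 'cy': 197.1729407023777, 'eye': array([ 0.33915998, -0.02415726,  1.69191319]), 'attitude': array([  7.98990007,  -0.12955946, -89.26304314])}
top snap_stud 0.57 [194.8 277.9] [ 0.581 -0.08   0.033]
top socket 0.81 [184.9 197. ] [0.597 0.189 0.123]
top rack 0.64 [195.7 294.9] [ 0.575 -0.138  0.056]
top square_stud 0.4 [194.7 316.5] [ 0.582 -0.214  0.039]
top knob_stud 0.63 [191.4 294.1] [ 0.589 -0.134  0.066]
top cell 0.62 [191.1 203. ] [0.577 0.169 0.124]
side {'vfov': 45.5604778370612, 'cx': 252.38195877819552, 'cy': 187.83831363984478, 'eye': array([ 0.50744743, -1.01766056,  1.03516529]), 'attitude': array([46.81641375, -0.33193017, -3.92693318])}
side snap_stud 0.53 [213.  249.9] [ 0.57  -0.077  0.048]
side socket 0.97 [141.  247.8] [0.579 0.164 0.132]
side rack 0.71 [239.1 257.4] [ 0.586 -0.17   0.035]
side square_stud 0.68 [247.3 263. ] [ 0.597 -0.218  0.056]
side square_stud 0.19 [213.  249.9] [ 0.57  -0.077  0.048]
side knob_stud 0.46 [230.9 259.5] [ 0.594 -0.144  0.041]
side cell 0.71 [167.9 248.5] [0.578 0.119 0.056]
wrist {'vfov': 66.52075114292796, 'cx': 255.9662502185803, 'cy': 190.6849836975543, 'eye': array([0.06986101, 0.65033017, 0.38476729]), 'attitude': array([-1.62748594e+01,  7.21360043e-02,  7.72699771e+01])}
```

View pics/c0.png

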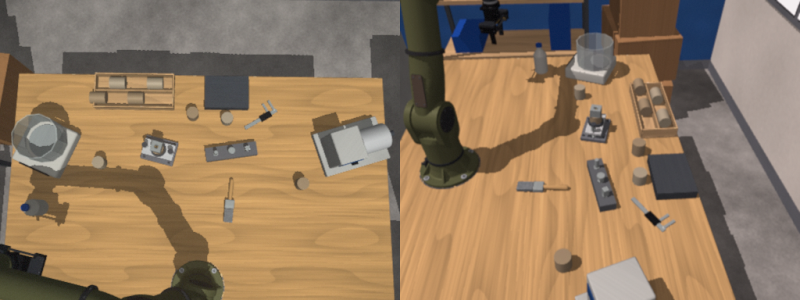

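```bash
python3 - <<'E'
from h import *
im,d=cams.read_camera('side'); p=P('side')
X=np.array([[*atd(p,(i,j),d[i,j])] for i in range(0,384,2) for j in range(0,512,2) if d[i,j]>0])
m=(X[:,0]>0.2)&(X[:,0]<.9)&(X[:,1]>-.5)&(X[:,1]<.8)&(X[:,2]>.1)
B=np.round(X[m],1); 
for k in np.unique(B[:,:2],axis=0): 
    s=(B[:,:2]==k).all(1); print(k,s.sum(),X[m][s][:,2].max().round(2),end='; ')
save(cv2.resize(im[110:260,180:330],(600,600),interpolation=cv2.INTER_CUBIC),'c1')
E
```

```text
[0.3 0.7] 47 0.17; [0.4 0.7] 7 0.12; [0.5 0.6] 29 0.19; [0.5 0.7] 27 0.19; [0.6 0.2] 58 0.13; [0.6 0.6] 131 0.19; [0.6 0.7] 15 0.18; [0.6 0.8] 99 0.19; [0.7 0.6] 62 0.18; [0.7 0.7] 47 0.19; [0.7 0.8] 15 0.17;
```

View pics/c1.png

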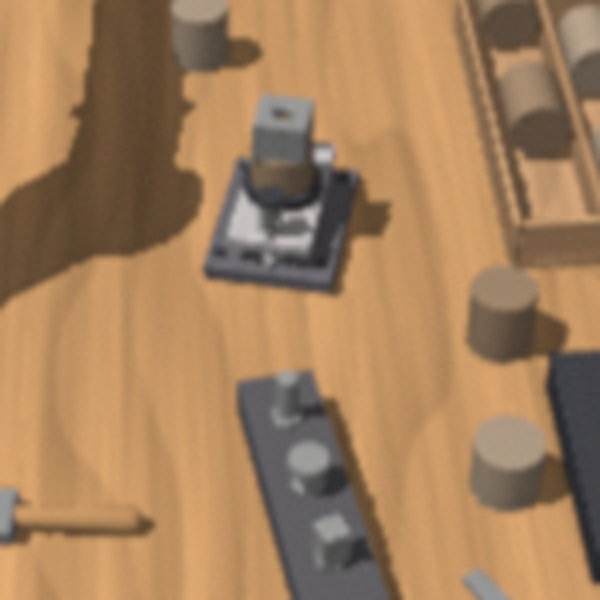

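Emit:
jog_arm([
  [0, -0.0065, 0.038, 0, 0, 0, 3.54],
  [0, -0.0065, 0.038, 0, 0, 0, 3.54],
  [0, -0.0065, 0.038, 0, 0, 0, 3.54],
  [0, -0.0065, 0.038, 0, 0, 0, 3.54],
  [0, -0.0065, 0.038, 0, 0, 0, 3.54],
  [0, -0.0065, 0.038, 0, 0, 0, 3.54],
  [0, -0.0065, 0.038, 0, 0, 0, 3.54],
  [0, -0.0065, 0.038, 0, 0, 0, 3.54],
  [0, -0.0065, 0.038, 0, 0, 0, 3.54],
  [0, -0.0065, 0.038, 0, 0, 0, 3.54],
  [0, -0.0065, 0.038, 0, 0, 0, 3.54],
  [0, -0.0065, 0.038, 0, 0, 0, 3.54],
])

```text
time_s: 2.1
tool_pos: [0.4813, 0.3296, 0.4049]
tool_rot: [-180.0, -0.0, 34.5]
force: [0.4, 0.7, 1.0]
grip_width: 0.0868
```

Emit:
jog_arm([
  [0, -0.001, 0.035, 0.005, 0, 0, 3.5],
  [0, -0.001, 0.035, 0.005, 0, 0, 3.5],
  [0, -0.001, 0.035, 0.005, 0, 0, 3.5],
  [0, -0.001, 0.035, 0.005, 0, 0, 3.5],
  [0, -0.001, 0.035, 0.005, 0, 0, 3.5],
  [0, -0.001, 0.035, 0.005, 0, 0, 3.5],
  [0, -0.001, 0.035, 0.005, 0, 0, 3.5],
  [0, -0.001, 0.035, 0.005, 0, 0, 3.5],
  [0, -0.001, 0.035, 0.005, 0, 0, 3.5],
  [0, -0.001, 0.035, 0.005, 0, 0, 3.5],
  [0, 0, 0, 0, 0, 0, 0],
  [0, 0, 0, 0, 0, 0, 0],
])

```text
time_s: 3.1
tool_pos: [0.5827, -0.001, 0.3547]
tool_rot: [180.0, 0.0, -0.6]
force: [0.6, 1.6, 0.5]
grip_width: 0.0869
```

```bash
cat > look.py <<'E'
from h import *
import sys
n=sys.argv[1]
o=status.get_obs(); print(np.round(o['tool_pos'],4),np.round(o['tool_rot'],2),o['force'],o['time_s'])
p=P('wrist'); im,d=cams.read_camera('wrist'); save(im,n); np.save('pics/'+n+'.npy',d)
print(p)
for t,z in (('snap_stud',.034),('knob_stud',.034),('square_stud',.034),('rack',0),('socket',.128)):
    for l in landmark_of('wrist',t)[:1]:
        rc=l['position']; print(t,round(l['conf'],2),np.round(rc,1),'atz',np.round(atz(p,rc,z),4))
    for l in outline_of('wrist',t)[:1]:
        m=l['pixels']&(d>0); ij=np.argwhere(m)
        X=np.array([atd(p,q,d[tuple(q)]) for q in ij]); 
        zt=np.percentile(X[:,2],97); s=X[X[:,2]>zt-.004]
        print('  outline',round(l['conf'],2),l['box'],'top z',zt.round(4),'top mid',((s.min(0)+s.max(0))/2).round(4),'ext',np.ptp(s,axis=0).round(4),'med',np.median(s,axis=0).round(4))
E
python3 look.py w1
```

```text
[ 0.5827 -0.001   0.3547] [ 1.7997e+02  1.0000e-02 -6.1000e-01] [0.623936   1.5560859  0.51578685] 3.1
{'vfov': 66.52075114292796, 'cx': 255.9662502185803, 'cy': 190.6849836975543, 'eye': array([0.58425628, 0.07548471, 0.33465394]), 'attitude': array([-16.40924393,   0.05417168,  -0.51566256])}
snap_stud 0.83 [243.8 253.9] atz [ 0.5803 -0.0757  0.034 ]
  outline 0.82 [239.8, 231.4, 265.8, 259.0] top z 0.0763 top mid [ 0.5778 -0.0663  0.0749] ext [0.0119 0.0034 0.0052] med [ 0.5779 -0.0662  0.0755]
knob_stud 0.94 [297.5 263.5] atz [ 0.591  -0.1467  0.034 ]
  outline 0.56 [250.5, 286.6, 274.6, 313.1] top z 0.065 top mid [ 0.5887 -0.1345  0.0633] ext [0.0286 0.0159 0.0045] med [ 0.5887 -0.1351  0.064 ]
  outline 0.73 [205.6, 0.0, 302.5, 74.6] top z 0.0629 top mid [0.5903 0.1376 0.0736] ext [0.0498 0.0411 0.0295] med [0.5897 0.1535 0.0603]
rack 0.74 [278.8 260. ] atz [ 0.5872 -0.1432  0.    ]
  outline 0.85 [217.8, 193.1, 290.4, 311.3] top z 0.0355 top mid [ 0.5818 -0.0708  0.1503] ext [0.0806 0.1922 0.2375] med [ 0.5784 -0.0629  0.0341]
  outline 0.98 [204.6, 0.5, 300.2, 73.2] top z 0.0622 top mid [0.5905 0.1378 0.0733] ext [0.0494 0.0409 0.0301] med [0.5905 0.1535 0.0602]
```

View pics/w1.png

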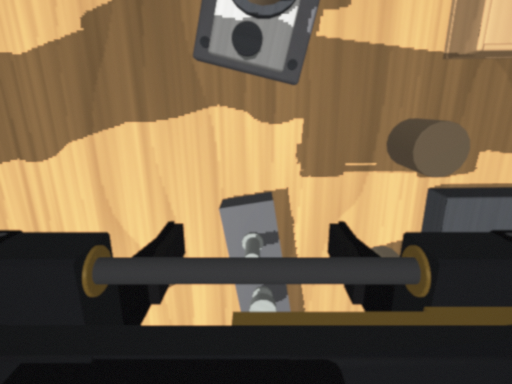

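Emit:
jog_arm([
  [0, -0.001, 0.025, 0.018, 0, 0, 0],
  [0, -0.001, 0.025, 0.018, 0, 0, 0],
  [0, -0.001, 0.0245, 0.018, 0, 0, 0],
  [0, 0, 0, 0, 0, 0, 0],
  [0, 0, 0, 0, 0, 0, 0],
])

```text
time_s: 4.07
tool_pos: [0.5788, -0.0742, 0.2997]
tool_rot: [180.0, 0.1, -0.5]
force: [-0.2, 0.9, -0.0]
grip_width: 0.087
```

```bash
python3 look.py w2
```

```text
[ 0.5788 -0.0742  0.2997] [ 1.7997e+02  1.3000e-01 -5.1000e-01] [-0.16099393  0.94093111 -0.02440865] 4.0667
{'vfov': 66.52075114292796, 'cx': 255.9662502185803, 'cy': 190.6849836975543, 'eye': array([0.58017679, 0.00234165, 0.2796468 ]), 'attitude': array([-16.40916171,   0.17736963,  -0.41840905])}
snap_stud 0.63 [196.5 255.6] atz [ 0.5785 -0.0753  0.034 ]
  outline 0.74 [241.4, 181.0, 270.3, 220.8] top z 0.0768 top mid [ 0.5783 -0.0719  0.0755] ext [0.0134 0.0146 0.0052] med [ 0.5783 -0.0715  0.076 ]
knob_stud 0.82 [265.7 267. ] atz [ 0.5888 -0.144   0.034 ]
  outline 0.55 [253.2, 252.0, 282.1, 298.5] top z 0.2041 top mid [ 0.5819 -0.0452  0.2028] ext [0.0059 0.0071 0.0053] med [ 0.5822 -0.0481  0.2042]
rack 0.64 [250.7 263.9] atz [ 0.5866 -0.1464  0.    ]
  outline 0.96 [210.1, 134.9, 305.6, 310.2] top z 0.0353 top mid [ 0.5838 -0.1099  0.1231] ext [0.084  0.1723 0.1834] med [ 0.583  -0.0888  0.0341]
socket 0.49 [227.5 414.6] atz [ 0.668  -0.0644  0.128 ]
```

View pics/w2.png

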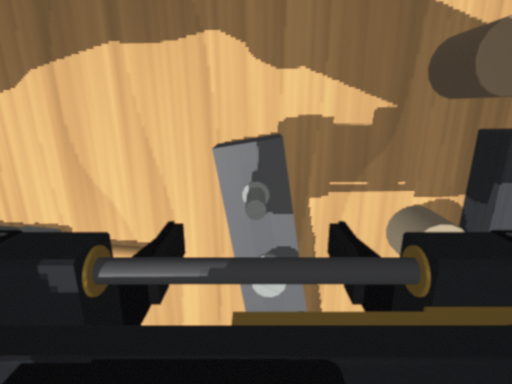

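Emit:
jog_arm([
  [0, 0, 0, 0.02, 0, 0, 0],
  [0, 0, 0, 0.02, 0, 0, 0],
  [0, 0, 0, 0.02, 0, 0, 0],
  [0, 0, 0, 0.0137, 0, 0, 0],
  [0, 0, 0, 0, 0, 0, 0],
  [0, 0, 0, 0, 0, 0, 0],
  [0.5, 0, 0, 0, 0, 0, 0],
  [0.7, 0, 0, 0, 0, 0, 0],
  [0.8, 0, 0, 0, 0, 0, 0],
  [1, 0, 0, 0, 0, 0, 0],
  [1, 0, 0, 0, 0, 0, 0],
  [1, 0, 0, 0, 0, 0, 0],
], grip_force=50)

```text
time_s: 5.62
tool_pos: [0.5796, -0.0724, 0.2274]
tool_rot: [-180.0, -0.0, -0.3]
force: [-0.7, -0.1, -0.2]
grip_width: 0.0551
```

Emit:
jog_arm([
  [1, 0, 0, 0, 0, 0, 0],
  [1, 0, 0, 0, 0, 0, 0],
  [1, 0, 0, 0, 0, 0, 0],
  [1, 0, 0, 0, 0, 0, 0],
  [1, 0, 0, 0, 0, 0, 0],
  [1, 0, 0, 0, 0, 0, 0],
])

```text
time_s: 6.12
tool_pos: [0.5793, -0.0724, 0.227]
tool_rot: [-180.0, 0.0, -0.3]
force: [-2.8, 0.5, 1.5]
grip_width: 0.0151
```

Emit:
jog_arm([
  [1, 0, 0, -0.01, 0, 0, 0],
  [1, 0, 0, -0.015, 0, 0, 0],
  [1, 0, 0, -0.02, 0, 0, 0],
  [1, 0, 0, -0.025, 0, 0, 0],
  [1, 0, 0, -0.025, 0, 0, 0],
  [1, 0, 0, -0.025, 0, 0, 0],
  [1, 0, 0, -0.025, 0, 0, 0],
  [1, 0, 0, -0.02, 0, 0, 0],
  [1, 0, 0, -0.008, 0, 0, 0],
  [1, 0, 0, 0, 0, 0, 0],
  [1, 0, 0, 0, 0, 0, 0],
])

```text
time_s: 7.03
tool_pos: [0.5793, -0.0724, 0.3997]
tool_rot: [-180.0, 0.0, -0.3]
force: [0.8, 0.6, -0.7]
grip_width: 0.0144
```

Emit:
jog_arm([
  [1, 0, -0.015, 0, 0, 0, 0],
  [1, 0, -0.025, 0, 0, 0, 0],
  [1, 0, -0.025, 0, 0, 0, 0],
  [1, 0, -0.025, 0, 0, 0, 0],
  [1, 0, -0.025, 0, 0, 0, 0],
  [1, 0, -0.025, 0, 0, 0, 0],
  [1, 0, -0.025, 0, 0, 0, 0],
  [1, 0, -0.025, 0, 0, 0, 0],
  [1, 0, -0.015, 0, 0, 0, 0],
  [1, 0, 0, 0, 0, 0, 0],
  [1, 0, 0, 0, 0, 0, 0],
  [1, 0, 0, 0, 0, 0, 0],
])

```text
time_s: 8.03
tool_pos: [0.5807, 0.1309, 0.3993]
tool_rot: [179.9, 0.1, -0.4]
force: [-0.2, -0.5, -1.5]
grip_width: 0.0146
```

```bash
python3 look.py w3
```

```text
[0.5807 0.1309 0.3993] [ 1.799e+02  6.000e-02 -4.100e-01] [-0.23320076 -0.47608481 -1.53539637] 8.0333
{'vfov': 66.52075114292796, 'cx': 255.9662502185803, 'cy': 190.6849836975543, 'eye': array([0.58191665, 0.20735462, 0.37908925]), 'attitude': array([-16.47872069,   0.11093867,  -0.31873433])}
snap_stud 0.84 [230.7 257. ] atz [0.5817 0.0518 0.034 ]
  outline 0.87 [238.6, 209.9, 273.1, 258.1] top z 0.2487 top mid [0.581  0.1485 0.2726] ext [0.0137 0.0296 0.0557] med [0.5808 0.1366 0.248 ]
  outline 0.71 [231.1, 285.0, 275.0, 311.2] top z 0.2661 top mid [0.581  0.1389 0.2852] ext [0.0159 0.0366 0.0388] med [0.5833 0.1565 0.3036]
socket 0.94 [139.7 270.4] atz [0.5935 0.1782 0.128 ]
  outline 0.87 [221.8, 56.2, 314.3, 198.5] top z 0.1289 top mid [0.591  0.1806 0.1277] ext [0.0525 0.0522 0.0054] med [0.5908 0.1814 0.128 ]
```

View pics/w3.png

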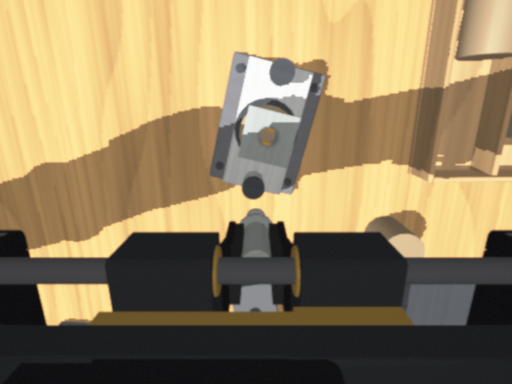

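```bash
cat > m.py <<'E'
from h import *
import sys
def proj(p,X):
    f=192/np.tan(np.radians(p['vfov'])/2); c=att(p).T@(np.array(X)-p['eye']); return np.array([p['cy']+f*c[1]/c[2], p['cx']-f*c[0]/c[2]])
if __name__=='__main__':
    n=sys.argv[1]; o=status.get_obs(); p=P('wrist'); d=np.load(f'pics/{n}.npy'); im=cv2.imread(f'pics/{n}.png')
    print(o['tool_pos'])
    r,c=np.mgrid[90:200,220:320]; X=np.array([atd(p,(i,j),d[i,j]) for i,j in zip(r.ravel(),c.ravel())]).reshape(*r.shape,3)
    top=(abs(X[...,2]-.128)<.004)
    cs,h=cv2.findContours(top.astype(np.uint8),cv2.RETR_CCOMP,cv2.CHAIN_APPROX_NONE)
    for q,hh in zip(cs,h[0]):
        a=cv2.contourArea(q)
        if a<20: continue
        if hh[3]>=0:
            (x,y),(w,e),_=cv2.fitEllipse(q); print('hole px',y+90,x+220,w,e,atz(p,(y+90,x+220),.128).round(4))
        else:
            (x,y),wh,an=cv2.minAreaRect(q); print('face px',y+90,x+220,wh,an,atz(p,(y+90,x+220),.128).round(4))
    t=o['tool_pos']
    for dy in (-.003,0,.003): print(dy,[proj(p,[t[0],t[1]+dy,t[2]-.193-z]).round(1) for z in (.0305,.0)])
    save(cv2.resize(im[80:260,200:340,::-1],(560,720)),n+'c') if 0 else save(cv2.resize(im[80:230,190:330,::-1],(560,600),interpolation=cv2.INTER_CUBIC),n+'c')
E
python3 m.py w3
```

```text
[0.58058991 0.1325215  0.40012113]
face px 136.52941131591797 267.61764907836914 (52.872764587402344, 52.63022994995117) 14.03624439239502 [0.5914 0.183  0.128 ]
hole px 136.56040954589844 267.4749755859375 18.9864501953125 19.39822006225586 [0.5913 0.183  0.128 ]
-0.003 [array([216.2, 255. ]), array([233.5, 254.8])]
0 [array([212.4, 255. ]), array([229.2, 254.8])]
0.003 [array([208.5, 255. ]), array([224.8, 254.8])]
```

View pics/w3c.png

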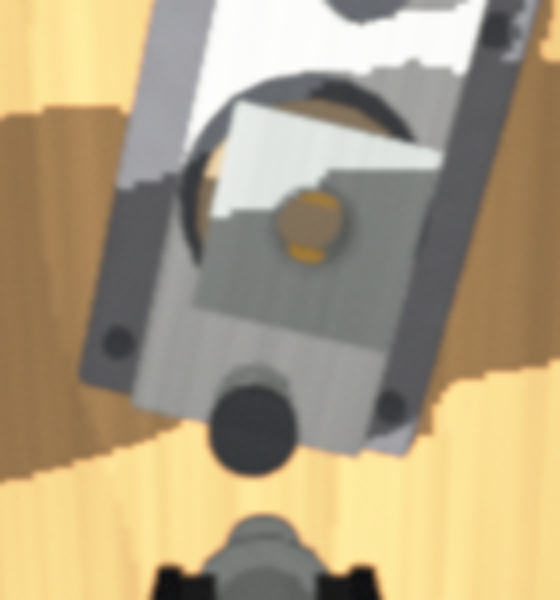

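Emit:
jog_arm([
  [1, 0.003, -0.012, 0, 0, 0, 0],
  [1, 0.003, -0.018, 0, 0, 0, 0],
  [1, 0.0038, -0.0205, 0, 0, 0, 0],
  [1, 0, 0, 0.01, 0, 0, 0],
  [1, 0, 0, 0.01, 0, 0, 0],
  [1, 0, 0, 0.008, 0, 0, 0],
  [1, 0, 0, 0, 0, 0, 0],
  [1, 0, 0, 0, 0, 0, 0],
  [1, 0, 0, 0, 0, 0, 0],
  [1, 0, 0, 0, 0, 0, 0],
  [1, 0, 0, 0, 0, 0, 0],
  [1, 0, 0, 0, 0, 0, 0],
])

```text
time_s: 9.58
tool_pos: [0.5908, 0.1828, 0.3726]
tool_rot: [-180.0, -0.1, -0.3]
force: [0.5, 0.4, -1.7]
grip_width: 0.0149
```

```bash
cat > l2.py <<'E'
from m import *
n=sys.argv[1]
p=P('wrist');o=status.get_obs(); im,d=cams.read_camera('wrist'); o2=status.get_obs()
print(o['tool_pos'],o2['tool_pos'],o2['tool_rot'],o2['force'])
t=o['tool_pos']
print('hole pred',proj(p,[.5913,.183,.128]),'tip pred',proj(p,[*t[:2],t[2]-.193-.0305]))
X=np.array([[atd(p,(i,j),d[i,j]) for j in range(180,340)] for i in range(110,260)])
top=(abs(X[...,2]-.128)<.004)
ys,xs=np.nonzero(top); r=cv2.minAreaRect(np.c_[xs,ys].astype(np.float32)); 
c=(r[0][1]+110,r[0][0]+180); print('face',c,r[1],r[2],atz(p,c,.128))
im=im.copy()
for a,col in (((.5913,.183,.128),(255,0,0)),):
    q=proj(p,a); cv2.circle(im,(int(q[1]*16),int(q[0]*16)),int(16),col,1,shift=4)
save(cv2.resize(im[140:270,190:330],(800,743),interpolation=cv2.INTER_CUBIC)[:600],n)
E
python3 l2.py w4
```

```text
[0.59079138 0.18282898 0.37264647] [0.59077087 0.18288328 0.37252828] [-1.79972263e+02 -4.36183180e-02 -3.16905918e-01] [-0.55407095 -0.50806962 -0.75354033]
hole pred [203.08726973 255.50865609] tip pred [212.50464748 254.78058747]
face (204.97753143310547, 256.23595428466797) (55.16553497314453, 52.61712646484375) 12.994616508483887 [0.59188278 0.18137932 0.128     ]
```

View pics/w4.png

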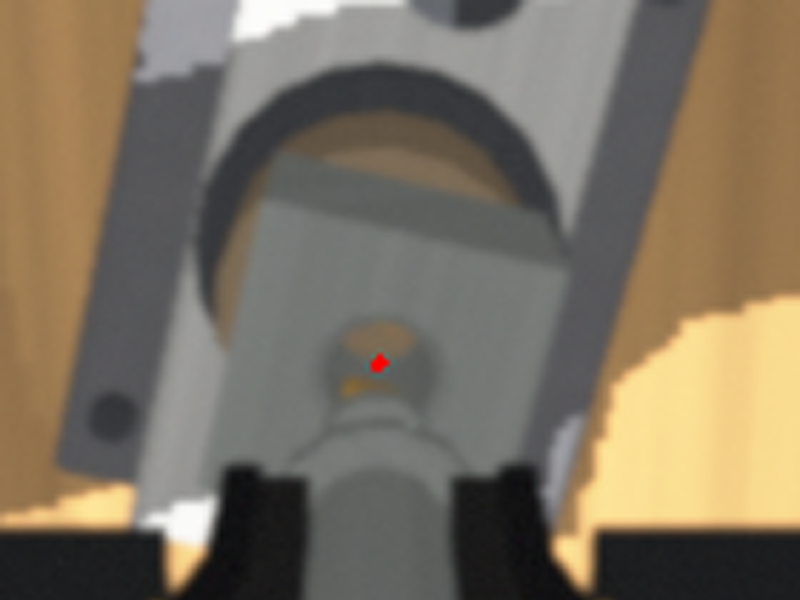

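Emit:
jog_arm([
  [1, 0.0004, 0.0006, 0, 0, 0, 0],
  [1, 0, 0, 0.005, 0, 0, 0],
  [1, 0, 0, 0.005, 0, 0, 0],
  [1, 0, 0, 0.005, 0, 0, 0],
  [1, 0, 0, 0.005, 0, 0, 0],
  [1, 0, 0, 0.003, 0, 0, 0],
  [1, 0, 0, 0.002, 0, 0, 0],
  [1, 0, 0, 0, 0, 0, 0],
  [1, 0, 0, 0, 0, 0, 0],
  [1, 0, 0, 0, 0, 0, 0],
])

```text
time_s: 10.47
tool_pos: [0.5912, 0.1825, 0.3473]
tool_rot: [-180.0, -0.0, -0.3]
force: [-1.0, 0.2, -0.7]
grip_width: 0.0149
```

```bash
cat > st.py <<'E'
from h import *
F=[];T=[]
for _ in range(4):
    cams.read_camera('top'); o=status.get_obs(); F.append(o['force']); T.append(o['tool_pos'])
print('F',np.mean(F,0).round(2),np.std(F,0).round(2),'T',np.mean(T,0).round(4),np.std(T,0).round(4),'tq',o['wrist_torque'].round(2),o['time_s'],o['tool_rot'].round(2))
E
python3 st.py
```

```text
F [ 0.23  0.42 -0.71] [0.2  0.54 0.6 ] T [0.5912 0.1825 0.3474] [0. 0. 0.] tq [-0.08  0.03  0.03] 10.6667 [-1.7998e+02 -3.0000e-02 -3.0000e-01]
```

Emit:
jog_arm([
  [1, 0, 0, 0.002, 0, 0, 0],
  [1, 0, 0, 0.002, 0, 0, 0],
  [1, 0, 0, 0.002, 0, 0, 0],
  [1, 0, 0, 0, 0, 0, 0],
  [1, 0, 0, 0, 0, 0, 0],
])

```text
time_s: 11.08
tool_pos: [0.5911, 0.1821, 0.3407]
tool_rot: [180.0, 0.0, -0.3]
force: [0.4, -1.0, -0.5]
grip_width: 0.015
```

Emit:
jog_arm([
  [1, 0, 0, 0.001, 0, 0, 0],
  [1, 0, 0, 0.001, 0, 0, 0],
  [1, 0, 0, 0, 0, 0, 0],
  [1, 0, 0, 0, 0, 0, 0],
])

```text
time_s: 11.42
tool_pos: [0.5911, 0.1822, 0.339]
tool_rot: [180.0, -0.0, -0.3]
force: [0.1, -1.6, -0.5]
grip_width: 0.0148
```

Emit:
jog_arm([
  [1, 0, 0, 0.001, 0, 0, 0],
  [1, 0, 0, 0.001, 0, 0, 0],
  [1, 0, 0, 0, 0, 0, 0],
  [1, 0, 0, 0, 0, 0, 0],
])

```text
time_s: 11.75
tool_pos: [0.5911, 0.1822, 0.3372]
tool_rot: [180.0, -0.0, -0.3]
force: [0.8, -2.7, 0.3]
grip_width: 0.0153
```

Emit:
jog_arm([
  [1, 0, 0, 0.001, 0, 0, 0],
  [1, 0, 0, 0.001, 0, 0, 0],
  [1, 0, 0, 0, 0, 0, 0],
  [1, 0, 0, 0, 0, 0, 0],
])

```text
time_s: 12.08
tool_pos: [0.5911, 0.1823, 0.3352]
tool_rot: [180.0, -0.0, -0.3]
force: [-0.4, -3.3, 1.6]
grip_width: 0.0147
```

Emit:
jog_arm([
  [1, 0, 0.0007, 0, 0, 0, 0],
  [1, 0, 0, 0, 0, 0, 0],
  [1, 0, 0, 0, 0, 0, 0],
  [1, 0, 0, 0, 0, 0, 0],
])

```text
time_s: 12.42
tool_pos: [0.5911, 0.1818, 0.3351]
tool_rot: [-180.0, -0.0, -0.3]
force: [0.2, -2.2, 1.7]
grip_width: 0.0149
```

Emit:
jog_arm([
  [1, 0, 0, 0.001, 0, 0, 0],
  [1, 0, 0, 0.0005, 0, 0, 0],
  [1, 0, 0, 0, 0, 0, 0],
  [1, 0, 0, 0, 0, 0, 0],
])

```text
time_s: 12.75
tool_pos: [0.5911, 0.1819, 0.3338]
tool_rot: [-180.0, -0.0, -0.3]
force: [0.0, -1.0, 4.0]
grip_width: 0.0144
```

Emit:
jog_arm([
  [1, 0, 0, 0.001, 0, 0, 0],
  [1, 0, 0, 0, 0, 0, 0],
  [1, 0, 0, 0, 0, 0, 0],
])

```text
time_s: 13.0
tool_pos: [0.5912, 0.1819, 0.333]
tool_rot: [-180.0, -0.0, -0.3]
force: [-1.2, -0.5, 4.6]
grip_width: 0.0151
```

Emit:
jog_arm([
  [1, 0, 0, 0.001, 0, 0, 0],
  [1, 0, 0, 0, 0, 0, 0],
  [1, 0, 0, 0, 0, 0, 0],
])

```text
time_s: 13.25
tool_pos: [0.5912, 0.1819, 0.3324]
tool_rot: [-180.0, -0.1, -0.3]
force: [-1.0, -1.7, 5.3]
grip_width: 0.0146
```

Emit:
jog_arm([
  [1, 0, 0, 0.001, 0, 0, 0],
  [1, 0, 0, 0, 0, 0, 0],
  [1, 0, 0, 0, 0, 0, 0],
])

```text
time_s: 13.5
tool_pos: [0.5913, 0.1819, 0.3316]
tool_rot: [-179.9, -0.1, -0.3]
force: [-1.7, -2.8, 7.2]
grip_width: 0.0145
```

Emit:
jog_arm([
  [1, 0, 0, 0.001, 0, 0, 0],
  [1, 0, 0, 0, 0, 0, 0],
  [1, 0, 0, 0, 0, 0, 0],
])

```text
time_s: 13.75
tool_pos: [0.5909, 0.1818, 0.3286]
tool_rot: [180.0, 0.0, -0.3]
force: [1.7, -1.3, -1.0]
grip_width: 0.0146
```

Emit:
jog_arm([
  [1, 0, 0, 0.001, 0, 0, 0],
  [1, 0, 0, 0, 0, 0, 0],
  [1, 0, 0, 0, 0, 0, 0],
])

```text
time_s: 14.0
tool_pos: [0.5909, 0.1818, 0.3282]
tool_rot: [180.0, 0.0, -0.3]
force: [-0.5, -0.6, 0.2]
grip_width: 0.0146
```

Emit:
jog_arm([
  [1, 0, 0, 0.001, 0, 0, 0],
  [1, 0, 0, 0, 0, 0, 0],
  [1, 0, 0, 0, 0, 0, 0],
])

```text
time_s: 14.25
tool_pos: [0.5909, 0.1818, 0.3275]
tool_rot: [-180.0, 0.0, -0.3]
force: [0.3, -1.3, 1.0]
grip_width: 0.0147
```

```bash
python3 st.py
```

```text
F [-0.12 -1.13  0.65] [0.42 0.28 0.44] T [0.591  0.1818 0.3275] [0. 0. 0.] tq [-0.46  0.13  0.02] 14.45 [-1.8e+02  2.0e-02 -3.0e-01]
```

Emit:
jog_arm([
  [1, 0, 0, 0.001, 0, 0, 0],
  [1, 0, 0, 0, 0, 0, 0],
  [1, 0, 0, 0, 0, 0, 0],
])

```text
time_s: 14.7
tool_pos: [0.591, 0.1817, 0.3263]
tool_rot: [180.0, 0.0, -0.3]
force: [0.2, -1.2, -0.3]
grip_width: 0.0149
```

Emit:
jog_arm([
  [1, 0, 0, 0.001, 0, 0, 0],
  [1, 0, 0, 0, 0, 0, 0],
  [1, 0, 0, 0, 0, 0, 0],
])

```text
time_s: 14.95
tool_pos: [0.591, 0.1817, 0.3253]
tool_rot: [180.0, 0.0, -0.3]
force: [-0.2, -1.4, -1.4]
grip_width: 0.0147
```

Emit:
jog_arm([
  [1, 0, 0, 0.001, 0, 0, 0],
  [1, 0, 0, 0, 0, 0, 0],
  [1, 0, 0, 0, 0, 0, 0],
])

```text
time_s: 15.2
tool_pos: [0.591, 0.1817, 0.3244]
tool_rot: [180.0, 0.0, -0.3]
force: [0.2, -2.0, -0.6]
grip_width: 0.0149
```

Emit:
jog_arm([
  [1, 0, 0, 0.001, 0, 0, 0],
  [1, 0, 0, 0, 0, 0, 0],
  [1, 0, 0, 0, 0, 0, 0],
])

```text
time_s: 15.45
tool_pos: [0.591, 0.1817, 0.3235]
tool_rot: [-180.0, 0.0, -0.3]
force: [-0.3, -2.0, -0.4]
grip_width: 0.0147
```

Emit:
jog_arm([
  [1, 0, 0, 0.001, 0, 0, 0],
  [1, 0, 0, 0, 0, 0, 0],
  [1, 0, 0, 0, 0, 0, 0],
])

```text
time_s: 15.7
tool_pos: [0.5911, 0.1817, 0.3226]
tool_rot: [-180.0, -0.0, -0.3]
force: [-0.0, -1.0, -0.1]
grip_width: 0.0145
```

Emit:
jog_arm([
  [1, 0, 0, 0.001, 0, 0, 0],
  [1, 0, 0, 0, 0, 0, 0],
  [1, 0, 0, 0, 0, 0, 0],
])

```text
time_s: 15.95
tool_pos: [0.5911, 0.1818, 0.3215]
tool_rot: [-180.0, -0.0, -0.3]
force: [-0.9, -2.1, -0.6]
grip_width: 0.0147
```

Emit:
jog_arm([
  [1, 0, 0, 0.001, 0, 0, 0],
  [1, 0, 0, 0, 0, 0, 0],
  [1, 0, 0, 0, 0, 0, 0],
])

```text
time_s: 16.2
tool_pos: [0.5911, 0.1818, 0.3207]
tool_rot: [-180.0, -0.0, -0.3]
force: [-0.7, -0.8, 0.7]
grip_width: 0.0146
```

Emit:
jog_arm([
  [1, 0, 0, 0.001, 0, 0, 0],
  [1, 0, 0, 0, 0, 0, 0],
  [1, 0, 0, 0, 0, 0, 0],
])

```text
time_s: 16.45
tool_pos: [0.5911, 0.1817, 0.3201]
tool_rot: [-180.0, -0.0, -0.3]
force: [-1.9, -1.5, 4.3]
grip_width: 0.015
```

Emit:
jog_arm([
  [1, 0, 0, 0.001, 0, 0, 0],
  [1, 0, 0, 0, 0, 0, 0],
  [1, 0, 0, 0, 0, 0, 0],
  [1, 0, 0, 0, 0, 0, 0],
  [1, 0, 0, 0, 0, 0, 0],
])

```text
time_s: 16.87
tool_pos: [0.5911, 0.1817, 0.3196]
tool_rot: [-180.0, -0.0, -0.3]
force: [-3.2, -2.4, 5.6]
grip_width: 0.0147
```

```bash
python3 st.py
```

```text
F [-2.87 -2.77  6.87] [0.74 0.28 0.58] T [0.5911 0.1817 0.3196] [0. 0. 0.] tq [-0.69  0.69  0.02] 17.0667 [-1.7997e+02 -3.0000e-02 -3.0000e-01]
```

Emit:
jog_arm([
  [1, 0, 0, 0.001, 0, 0, 0],
  [1, 0, 0, 0, 0, 0, 0],
  [1, 0, 0, 0, 0, 0, 0],
  [1, 0, 0, 0, 0, 0, 0],
  [1, 0, 0, 0, 0, 0, 0],
])

```text
time_s: 17.48
tool_pos: [0.5911, 0.1816, 0.3191]
tool_rot: [-180.0, -0.0, -0.3]
force: [-4.0, -2.6, 9.3]
grip_width: 0.0149
```

Emit:
jog_arm([
  [1, 0, 0, -0.001, 0, 0, 0],
  [1, 0, 0, -0.001, 0, 0, 0],
  [1, 0, 0, -0.001, 0, 0, 0],
  [1, 0, 0, 0, 0, 0, 0],
  [1, 0, 0, 0, 0, 0, 0],
  [1, 0, 0, 0, 0, 0, 0],
])

```text
time_s: 17.98
tool_pos: [0.5911, 0.1818, 0.3204]
tool_rot: [-180.0, -0.0, -0.3]
force: [-0.2, -1.4, 2.6]
grip_width: 0.0148
```

Emit:
jog_arm([
  [1, 0, 0, -0.001, 0, 0, 0],
  [1, 0, 0, 0, 0, 0, 0],
  [1, 0, 0, 0, 0, 0, 0],
])

```text
time_s: 18.23
tool_pos: [0.591, 0.1817, 0.3211]
tool_rot: [180.0, 0.0, -0.3]
force: [0.0, -1.5, -1.1]
grip_width: 0.0147
```

Emit:
jog_arm([
  [1, 0, 0, -0.001, 0, 0, 0],
  [1, 0, 0, 0, 0, 0, 0],
  [1, 0, 0, 0, 0, 0, 0],
])

```text
time_s: 18.48
tool_pos: [0.5909, 0.1818, 0.3222]
tool_rot: [180.0, 0.0, -0.3]
force: [-0.2, -2.0, -2.3]
grip_width: 0.0148
```

Emit:
jog_arm([
  [1, 0, 0, -0.001, 0, 0, 0],
  [1, 0, 0, 0, 0, 0, 0],
  [1, 0, 0, 0, 0, 0, 0],
])

```text
time_s: 18.73
tool_pos: [0.5909, 0.1818, 0.3235]
tool_rot: [180.0, 0.0, -0.3]
force: [-0.3, -1.3, -2.0]
grip_width: 0.0146
```

Emit:
jog_arm([
  [1, 0, 0, -0.001, 0, 0, 0],
  [1, 0, 0, 0, 0, 0, 0],
  [1, 0, 0, 0, 0, 0, 0],
])

```text
time_s: 18.98
tool_pos: [0.591, 0.1817, 0.3246]
tool_rot: [-180.0, 0.0, -0.3]
force: [-0.5, -1.3, -1.5]
grip_width: 0.0147
```

Emit:
jog_arm([
  [1, 0, 0, -0.001, 0, 0, 0],
  [1, 0, 0, 0, 0, 0, 0],
  [1, 0, 0, 0, 0, 0, 0],
])

```text
time_s: 19.23
tool_pos: [0.5911, 0.1818, 0.3257]
tool_rot: [-180.0, -0.0, -0.3]
force: [-0.6, -1.9, -0.3]
grip_width: 0.0147
```

Emit:
jog_arm([
  [1, 0, 0, -0.001, 0, 0, 0],
  [1, 0, 0, 0, 0, 0, 0],
  [1, 0, 0, 0, 0, 0, 0],
])

```text
time_s: 19.48
tool_pos: [0.5911, 0.1817, 0.3265]
tool_rot: [-180.0, 0.0, -0.3]
force: [-0.2, -0.9, -1.3]
grip_width: 0.0149
```

Emit:
jog_arm([
  [1, 0, 0, -0.001, 0, 0, 0],
  [1, 0, 0, 0, 0, 0, 0],
  [1, 0, 0, 0, 0, 0, 0],
])

```text
time_s: 19.73
tool_pos: [0.591, 0.1817, 0.3271]
tool_rot: [180.0, 0.0, -0.3]
force: [0.9, -1.9, -5.0]
grip_width: 0.0144
```

Emit:
jog_arm([
  [1, 0, 0, -0.001, 0, 0, 0],
  [1, 0, 0, 0, 0, 0, 0],
  [1, 0, 0, 0, 0, 0, 0],
])

```text
time_s: 19.98
tool_pos: [0.5909, 0.1817, 0.3279]
tool_rot: [180.0, 0.0, -0.3]
force: [1.7, -0.7, -8.9]
grip_width: 0.015
```

Emit:
jog_arm([
  [1, 0, 0, -0.001, 0, 0, 0],
  [1, 0, 0, 0, 0, 0, 0],
  [1, 0, 0, 0, 0, 0, 0],
])

```text
time_s: 20.23
tool_pos: [0.5909, 0.1818, 0.3287]
tool_rot: [180.0, 0.0, -0.3]
force: [2.1, -0.9, -12.6]
grip_width: 0.0149
```

```bash
python3 st.py
```

```text
F [  2.65  -0.86 -13.5 ] [0.41 0.31 0.08] T [0.5909 0.1817 0.3289] [0.     0.     0.0001] tq [-0.35 -0.56 -0.02] 20.4333 [ 1.7998e+02  4.0000e-02 -3.0000e-01]
```

Emit:
jog_arm([
  [1, 0, 0, 0.0006, 0, 0, 0],
  [1, 0, 0, 0, 0, 0, 0],
  [1, 0, 0, 0, 0, 0, 0],
])

```text
time_s: 20.68
tool_pos: [0.5909, 0.1817, 0.3288]
tool_rot: [180.0, 0.0, -0.3]
force: [1.7, -1.7, -13.0]
grip_width: 0.0146
```

```bash
python3 st.py
```

```text
F [  1.15  -1.18 -13.21] [0.58 0.27 0.19] T [0.5909 0.1817 0.3288] [0. 0. 0.] tq [-0.43 -0.27  0.01] 20.8833 [ 1.8e+02  3.0e-02 -3.0e-01]
```

Emit:
jog_arm([
  [1, 0, 0, 0.0006, 0, 0, 0],
  [1, 0, 0, 0, 0, 0, 0],
  [1, 0, 0, 0, 0, 0, 0],
  [1, 0, 0, 0, 0, 0, 0],
])

```text
time_s: 21.22
tool_pos: [0.591, 0.1817, 0.3285]
tool_rot: [-180.0, 0.0, -0.3]
force: [0.8, -1.3, -11.8]
grip_width: 0.0151
```

Emit:
jog_arm([
  [1, 0, 0, 0, 0, 0, 0],
  [1, 0, 0, 0, 0, 0, 0],
  [1, 0, 0, 0, 0, 0, 0],
  [1, 0, 0, 0, 0, 0, 0],
  [1, 0, 0, 0, 0, 0, 0],
  [1, 0, 0, 0, 0, 0, 0],
])

```text
time_s: 21.72
tool_pos: [0.591, 0.1817, 0.3284]
tool_rot: [-180.0, 0.0, -0.3]
force: [-0.5, -1.7, -11.2]
grip_width: 0.0144
```

Emit:
jog_arm([
  [1, 0, 0, 0, 0, 0, 0],
  [1, 0, 0, 0, 0, 0, 0],
  [1, 0, 0, 0, 0, 0, 0],
  [1, 0, 0, 0, 0, 0, 0],
  [1, 0, 0, 0, 0, 0, 0],
  [1, 0, 0, 0, 0, 0, 0],
  [1, 0, 0, 0, 0, 0, 0],
  [1, 0, 0, 0, 0, 0, 0],
  [1, 0, 0, 0, 0, 0, 0],
])

```text
time_s: 22.47
tool_pos: [0.591, 0.1818, 0.3283]
tool_rot: [-180.0, 0.0, -0.3]
force: [-0.5, -2.0, -10.9]
grip_width: 0.0146
```

```bash
python3 st.py
```

```text
F [ -0.64  -1.48 -10.82] [0.45 0.27 0.27] T [0.591  0.1818 0.3283] [0. 0. 0.] tq [-0.49  0.21  0.02] 22.6667 [-180.     0.    -0.3]
```

Emit:
jog_arm([
  [1, 0, 0, 0.001, 0, 0, 0],
  [1, 0, 0, 0.001, 0, 0, 0],
  [1, 0, 0, 0.001, 0, 0, 0],
  [1, 0, 0, 0.001, 0, 0, 0],
  [1, 0, 0, 0.001, 0, 0, 0],
  [1, 0, 0, 0.001, 0, 0, 0],
  [1, 0, 0, 0.0005, 0, 0, 0],
  [1, 0, 0, 0, 0, 0, 0],
  [1, 0, 0, 0, 0, 0, 0],
  [1, 0, 0, 0, 0, 0, 0],
])

```text
time_s: 23.5
tool_pos: [0.5915, 0.1818, 0.3222]
tool_rot: [-180.0, -0.1, -0.3]
force: [-0.3, -2.1, -0.7]
grip_width: 0.0149
```

Emit:
jog_arm([
  [1, 0, 0, 0.001, 0, 0, 0],
  [1, 0, 0, 0, 0, 0, 0],
  [1, 0, 0, 0, 0, 0, 0],
])

```text
time_s: 23.75
tool_pos: [0.5912, 0.1818, 0.3209]
tool_rot: [-180.0, -0.0, -0.3]
force: [-0.1, -2.5, -0.4]
grip_width: 0.0152
```

Emit:
jog_arm([
  [1, 0, 0, 0.0007, 0, 0, 0],
  [1, 0, 0, 0, 0, 0, 0],
  [1, 0, 0, 0, 0, 0, 0],
  [0.6, 0, 0, 0, 0, 0, 0],
  [0.4, 0, 0, 0, 0, 0, 0],
  [0.3, 0, 0, 0, 0, 0, 0],
  [0.2, 0, 0, 0, 0, 0, 0],
  [0.2, 0, 0, 0, 0, 0, 0],
  [0.2, 0, 0, 0, 0, 0, 0],
  [0.2, 0, 0, 0, 0, 0, 0],
  [0.2, 0, 0, 0, 0, 0, 0],
  [0.2, 0, 0, 0, 0, 0, 0],
])

```text
time_s: 24.75
tool_pos: [0.5911, 0.1818, 0.3202]
tool_rot: [-180.0, -0.0, -0.3]
force: [0.7, 0.8, -0.1]
grip_width: 0.0651
```

Emit:
jog_arm([
  [0.2, 0, 0, -0.005, 0, 0, 0],
  [0.2, 0, 0, -0.01, 0, 0, 0],
  [0.2, 0, 0, -0.015, 0, 0, 0],
  [0.2, 0, 0, -0.015, 0, 0, 0],
  [0.2, 0, 0, -0.02, 0, 0, 0],
  [0.2, 0, 0, -0.02, 0, 0, 0],
  [0.2, 0, 0, -0.01, 0, 0, 0],
  [0.2, 0, 0, 0, 0, 0, 0],
  [0.2, 0, 0, 0, 0, 0, 0],
  [0.2, 0, 0, 0, 0, 0, 0],
])

```text
time_s: 25.58
tool_pos: [0.5907, 0.1817, 0.414]
tool_rot: [180.0, 0.1, -0.3]
force: [-0.4, 0.3, -0.4]
grip_width: 0.0694
```

```bash
python3 look.py w5; python3 st.py; python3 - <<'E'
from h import *
im=cv2.imread('pics/w5.png')[:,:,::-1]; s,_=cams.read_camera('side')
a=cv2.resize(im[90:290,160:360],(400,400)); b=cv2.resize(s[100:260,180:340],(400,400),interpolation=cv2.INTER_CUBIC)
save(np.hstack([a,b]),'c5')
E
```

```text
[0.5907 0.1817 0.414 ] [ 1.7997e+02  9.0000e-02 -3.0000e-01] [-0.44001803  0.29250156 -0.38280694] 25.5833
{'vfov': 66.52075114292796, 'cx': 255.9662502185803, 'cy': 190.6849836975543, 'eye': array([0.59183562, 0.258219  , 0.39397483]), 'attitude': array([-16.40622713,   0.138994  ,  -0.20754411])}
snap_stud 0.89 [193.2 258.2] atz [0.5934 0.1489 0.034 ]
  outline 0.58 [242.2, 181.5, 272.5, 213.3] top z 0.1707 top mid [0.591  0.1815 0.1696] ext [0.0147 0.0152 0.0056] med [0.5911 0.1818 0.1698]
  outline 0.49 [354.4, 242.6, 372.5, 257.7] top z 0.0309 top mid [0.7478 0.0572 0.0309] ext [0.0108 0.0047 0.0077] med [0.7486 0.0581 0.0292]
  outline 0.89 [225.4, 297.4, 266.8, 312.8] top z 0.0346 top mid [ 0.5746 -0.0274  0.0333] ext [0.0542 0.0091 0.0053] med [ 0.5841 -0.0283  0.0337]
socket 0.9 [190.  257.8] atz [0.5926 0.1806 0.128 ]
  outline 0.93 [215.0, 109.8, 302.5, 232.6] top z 0.1287 top mid [0.5911 0.1803 0.129 ] ext [0.0524 0.0532 0.0082] med [0.5919 0.1864 0.1279]
F [ 0.07 -0.14 -0.  ] [0.28 0.27 0.35] T [0.5911 0.1817 0.4152] [0. 0. 0.] tq [-0.15  0.05  0.04] 26.3333 [-1.7999e+02 -1.0000e-02 -3.0000e-01]
```

View pics/c5.png

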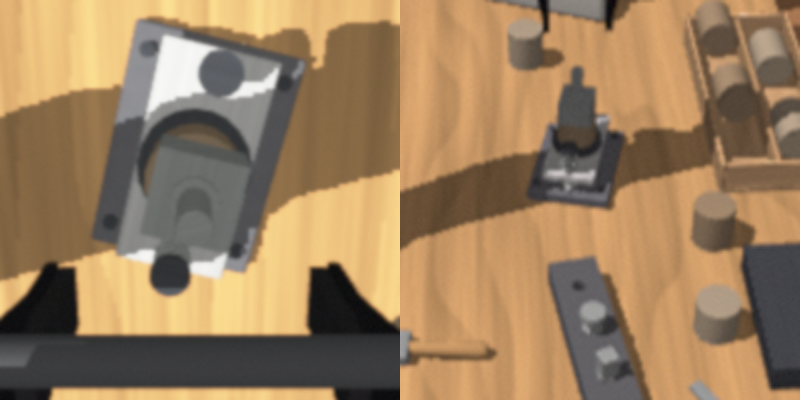

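The picture shows the stud upright in the socket. Its head top measures 0.170 m, which is the mouth at 0.128 m plus the 42 mm head, so the flange is on the face. The socket face is at its rest height, the other two studs are in place, and the gripper is clear.

```bash
python3 -c "
from cell import env; env.sign_off()"
```

```text
the job is handed in; nothing more can be done
```

I pressed the snap stud home in the socket, proved it is retained with a pull, and left it seated and released. I handed the job in at about 26 s; no verdict came back.

- **Pressing home:** The latches gave at about 8 N. The flange met the face at the predicted height, and I pressed on to about 10 N at the wrist, well under the 25 N limit.
- **Pull test:** After about 5.8 mm of free play the latches held. The pull first crept to about 12.7 N, so I eased it off. It then stayed at about 10–11 N for more than a second, with the stud still in.
- **Last checks:**
  - The top of the head is at z = 0.170 m, which means the flange is on the face.
  - The stud's axis is within about 1–2 mm of the measured socket centre; the face measurements themselves scattered by about that much.
  - The socket face is back at 0.128 m, and the wrist force is about 0.
  - The other studs and the bystanders in view look untouched.
- **Disagreements:** The overhead and side cameras put the socket up to 25 mm apart, so I worked from the close wrist views instead. While the stud was in the bore there was a small sideways force of 1–4 N, which I partly corrected on the way in.

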